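# Put the pot warmer into service

## Task

Get the pot warmer ready for service: switch on the toggle of every zone that has a pot on it, leave the toggle of an empty zone off, and take one ladle off the rack for each pot and lower it gently, bowl first, until it stands in the pot leaning on the rim. Every pot must finish standing within the ring of its own zone, a ladle that is not needed stays hanging on its peg, and no ladle may be dropped or touch the worktop or the warmer.

Things in the scene. Friction and masses are not known exactly. Their poses are not given: they have to be found in the camera images.
- warmer: Countertop pot warmer, a steel case with a black glass top, fixed: 260 (x) x 470 (y) x 45 mm high. Origin: centre of its underside. Three printed heating zones stand in a row along its y. Its front (-x, towards the robot) carries a 75 mm wide steel switch strip, level with the glass, with one toggle in front of each zone. It may stand left or right of the ladle rack.
- zone1 (a point): Centre of heating zone 1 (the left one, +y), on the glass, 45 mm above the worktop: a printed ring of 150 mm diameter. Axes as the warmer's. Zones are 155 mm apart.
- zone2 (a point): Centre of heating zone 2 (the middle one), on the glass, 45 mm above the worktop: a printed ring of 150 mm diameter. Axes as the warmer's. Zones are 155 mm apart.
- zone3 (a point): Centre of heating zone 3 (the right one, -y), on the glass, 45 mm above the worktop: a printed ring of 150 mm diameter. Axes as the warmer's. Zones are 155 mm apart.
- switch1 (a joint): Toggle switch of zone 1, 135 mm in front (-x) of the zone's centre. 0 = off, the bat leans to the front (-x of the warmer) against its stop; 0.8 rad = on, it leans back towards the pots (+x). Its over-centre spring drives it to the nearer stop from the middle (0.4); pushing it over takes about 2 to 3 N at the tip, less near the middle.
- switch2 (a joint): Toggle switch of zone 2, 135 mm in front (-x) of the zone's centre. 0 = off, the bat leans to the front (-x of the warmer) against its stop; 0.8 rad = on, it leans back towards the pots (+x). Its over-centre spring drives it to the nearer stop from the middle (0.4); pushing it over takes about 2 to 3 N at the tip, less near the middle.
- switch3 (a joint): Toggle switch of zone 3, 135 mm in front (-x) of the zone's centre. 0 = off, the bat leans to the front (-x of the warmer) against its stop; 0.8 rad = on, it leans back towards the pots (+x). Its over-centre spring drives it to the nearer stop from the middle (0.4); pushing it over takes about 2 to 3 N at the tip, less near the middle.
- bat1 (a point): Round tip of the bat of switch 1. The bat is a 7 mm thick steel rod that reaches 30 mm from its pivot; the pivot lies 5 mm above the switch strip, in a 12 mm wide bushing whose top is 8 mm above the strip. Off, the tip is 12 mm to the front of the pivot; on, 12 mm behind it; 33 mm above the strip.
- bat2 (a point): Round tip of the bat of switch 2. The bat is a 7 mm thick steel rod that reaches 30 mm from its pivot; the pivot lies 5 mm above the switch strip, in a 12 mm wide bushing whose top is 8 mm above the strip. Off, the tip is 12 mm to the front of the pivot; on, 12 mm behind it; 33 mm above the strip.
- bat3 (a point): Round tip of the bat of switch 3. The bat is a 7 mm thick steel rod that reaches 30 mm from its pivot; the pivot lies 5 mm above the switch strip, in a 12 mm wide bushing whose top is 8 mm above the strip. Off, the tip is 12 mm to the front of the pivot; on, 12 mm behind it; 33 mm above the strip.
- pot1: Straight-sided round steel pot, open at the top, standing loose on zone 1 (absent in some starts): 110 mm outside diameter (rolled rim 114 mm), 100 mm high, walls and floor 5 mm thick, no handles, 0.45 kg. Origin: centre of its underside, z up. All pots are alike. It slides if pushed, or can be pinched by the wall from above.
- pot2: Straight-sided round steel pot, open at the top, standing loose on zone 2 (absent in some starts): 110 mm outside diameter (rolled rim 114 mm), 100 mm high, walls and floor 5 mm thick, no handles, 0.45 kg. Origin: centre of its underside, z up. All pots are alike. It slides if pushed, or can be pinched by the wall from above.
- pot3: Straight-sided round steel pot, open at the top, standing loose on zone 3 (absent in some starts): 110 mm outside diameter (rolled rim 114 mm), 100 mm high, walls and floor 5 mm thick, no handles, 0.45 kg. Origin: centre of its underside, z up. All pots are alike. It slides if pushed, or can be pinched by the wall from above.
- rack: Ladle rack, fixed: a steel bar 245 mm above the worktop on two posts, 250 mm wide (y) with a 100 x 250 x 8 mm base plate. The bar's front face lies about 22 mm behind (+x of) the ladles, and its top is 249 mm above the worktop. Three steel pegs of 7 mm diameter, 75 mm apart, point from the bar to the front (-x, towards the robot). Origin: on the worktop under the ladle on the middle peg.
- peg1 (a point): Top of peg 1 (left, +y), where the loop of ladle 1 hangs (give or take 6 mm along the peg), 248.5 mm above the worktop. The peg goes on level for 12 mm to the front of this point, and its last 7 mm turn up by 8 mm: a loop must be raised by at least 9 mm (and no more than 20 mm, when the peg meets the bottom of the loop) while it is drawn forward some 30 mm off the peg.
- peg2 (a point): Top of peg 2 (middle), where the loop of ladle 2 hangs (give or take 6 mm along the peg), 248.5 mm above the worktop. The peg goes on level for 12 mm to the front of this point, and its last 7 mm turn up by 8 mm: a loop must be raised by at least 9 mm (and no more than 20 mm, when the peg meets the bottom of the loop) while it is drawn forward some 30 mm off the peg.
- peg3 (a point): Top of peg 3 (right, -y), where the loop of ladle 3 hangs (give or take 6 mm along the peg), 248.5 mm above the worktop. The peg goes on level for 12 mm to the front of this point, and its last 7 mm turn up by 8 mm: a loop must be raised by at least 9 mm (and no more than 20 mm, when the peg meets the bottom of the loop) while it is drawn forward some 30 mm off the peg.
- ladle1: Round flat-bowled ladle, 201 mm long, 0.11 kg, hanging plumb on peg 1. Origin: lowest edge of its bowl; z up along the handle; the hollow of the bowl faces the front (-x). From the bottom: bowl 60 mm diameter and 14 mm thick, steel neck 12 x 5 mm, wooden grip 18 mm wide (y) x 12 mm thick (x) from 85 to 165 mm, steel loop 22 mm wide and 5 mm thick with a 12 x 30 mm opening, its top at 201 mm. The grip can be pinched across its width. All ladles are alike.
- ladle2: Round flat-bowled ladle, 201 mm long, 0.11 kg, hanging plumb on peg 2. Origin: lowest edge of its bowl; z up along the handle; the hollow of the bowl faces the front (-x). From the bottom: bowl 60 mm diameter and 14 mm thick, steel neck 12 x 5 mm, wooden grip 18 mm wide (y) x 12 mm thick (x) from 85 to 165 mm, steel loop 22 mm wide and 5 mm thick with a 12 x 30 mm opening, its top at 201 mm. The grip can be pinched across its width. All ladles are alike.
- ladle3: Round flat-bowled ladle, 201 mm long, 0.11 kg, hanging plumb on peg 3. Origin: lowest edge of its bowl; z up along the handle; the hollow of the bowl faces the front (-x). From the bottom: bowl 60 mm diameter and 14 mm thick, steel neck 12 x 5 mm, wooden grip 18 mm wide (y) x 12 mm thick (x) from 85 to 165 mm, steel loop 22 mm wide and 5 mm thick with a 12 x 30 mm opening, its top at 201 mm. The grip can be pinched across its width. All ladles are alike.
- tumbler: Bystander: steel tumbler, 72 mm diameter, 105 mm high, beyond the warmer. Origin: centre of its underside.
- jar: Bystander: brown glass jar with a black cap, 72 mm diameter, 100 mm high. Origin: centre of its underside.
- bowl: Bystander: small white bowl, 90 mm diameter, 40 mm high. Origin: centre of its underside.
Not all that is in view belongs to the job. Leave any blue or red look-alike of the ladle3 alone.

How it is judged (in metres and radians):
At the end, for the whole second after the job is handed in: Each pot present: upright, centre within 22 mm of its zone's, toggle above 0.65 rad, one ladle in it (bowl edge within 55 mm of the axis, under 35 mm above the pot's underside). Toggle of an empty zone below 0.15. Other ladles hang within 30 mm of where they hung. Pots and ladles at rest (horizontal distance between pot1 and zone1 below 0.022 m and angle between each of pot1, pot2, pot3's own z axis and vertical below 0.1 rad and linear speed of each of pot1, pot2, pot3, ladle1, ladle2, ladle3 below 0.02 m/s and ((horizontal distance between ladle1 and pot1 below 0.055 m and z of ladle1 in the frame of pot1 below 0.035 m) or (horizontal distance between ladle2 and pot1 below 0.055 m and z of ladle2 in the frame of pot1 below 0.035 m) or (horizontal distance between ladle3 and pot1 below 0.055 m and z of ladle3 in the frame of pot1 below 0.035 m)) and not ((horizontal distance between ladle1 and pot1 below 0.055 m and z of ladle1 in the frame of pot1 below 0.035 m) and (horizontal distance between ladle2 and pot1 below 0.055 m and z of ladle2 in the frame of pot1 below 0.035 m)) and not ((horizontal distance between ladle1 and pot1 below 0.055 m and z of ladle1 in the frame of pot1 below 0.035 m) and (horizontal distance between ladle3 and pot1 below 0.055 m and z of ladle3 in the frame of pot1 below 0.035 m)) and not ((horizontal distance between ladle2 and pot1 below 0.055 m and z of ladle2 in the frame of pot1 below 0.035 m) and (horizontal distance between ladle3 and pot1 below 0.055 m and z of ladle3 in the frame of pot1 below 0.035 m)) and (value of joint switch1 above 0.65 rad or (value of joint switch1 below 0.15 rad and horizontal distance between pot1 and zone1 above 1 m)) and (value of joint switch1 below 0.15 rad or horizontal distance between pot1 and zone1 below 0.022 m) and horizontal distance between pot2 and zone2 below 0.022 m and ((horizontal distance between ladle1 and pot2 below 0.055 m and z of ladle1 in the frame of pot2 below 0.035 m) or (horizontal distance between ladle2 and pot2 below 0.055 m and z of ladle2 in the frame of pot2 below 0.035 m) or (horizontal distance between ladle3 and pot2 below 0.055 m and z of ladle3 in the frame of pot2 below 0.035 m)) and not ((horizontal distance between ladle1 and pot2 below 0.055 m and z of ladle1 in the frame of pot2 below 0.035 m) and (horizontal distance between ladle2 and pot2 below 0.055 m and z of ladle2 in the frame of pot2 below 0.035 m)) and not ((horizontal distance between ladle1 and pot2 below 0.055 m and z of ladle1 in the frame of pot2 below 0.035 m) and (horizontal distance between ladle3 and pot2 below 0.055 m and z of ladle3 in the frame of pot2 below 0.035 m)) and not ((horizontal distance between ladle2 and pot2 below 0.055 m and z of ladle2 in the frame of pot2 below 0.035 m) and (horizontal distance between ladle3 and pot2 below 0.055 m and z of ladle3 in the frame of pot2 below 0.035 m)) and (value of joint switch2 above 0.65 rad or (value of joint switch2 below 0.15 rad and horizontal distance between pot2 and zone2 above 1 m)) and (value of joint switch2 below 0.15 rad or horizontal distance between pot2 and zone2 below 0.022 m) and horizontal distance between pot3 and zone3 below 0.022 m and ((horizontal distance between ladle1 and pot3 below 0.055 m and z of ladle1 in the frame of pot3 below 0.035 m) or (horizontal distance between ladle2 and pot3 below 0.055 m and z of ladle2 in the frame of pot3 below 0.035 m) or (horizontal distance between ladle3 and pot3 below 0.055 m and z of ladle3 in the frame of pot3 below 0.035 m)) and not ((horizontal distance between ladle1 and pot3 below 0.055 m and z of ladle1 in the frame of pot3 below 0.035 m) and (horizontal distance between ladle2 and pot3 below 0.055 m and z of ladle2 in the frame of pot3 below 0.035 m)) and not ((horizontal distance between ladle1 and pot3 below 0.055 m and z of ladle1 in the frame of pot3 below 0.035 m) and (horizontal distance between ladle3 and pot3 below 0.055 m and z of ladle3 in the frame of pot3 below 0.035 m)) and not ((horizontal distance between ladle2 and pot3 below 0.055 m and z of ladle2 in the frame of pot3 below 0.035 m) and (horizontal distance between ladle3 and pot3 below 0.055 m and z of ladle3 in the frame of pot3 below 0.035 m)) and (value of joint switch3 above 0.65 rad or (value of joint switch3 below 0.15 rad and horizontal distance between pot3 and zone3 above 1 m)) and (value of joint switch3 below 0.15 rad or horizontal distance between pot3 and zone3 below 0.022 m) and ((distance of ladle1 from where it was at the start of the episode below 0.03 m and height (world z) of ladle1 above 0.045 m) or (horizontal distance between ladle1 and pot1 below 0.055 m and z of ladle1 in the frame of pot1 below 0.035 m) or (horizontal distance between ladle1 and pot2 below 0.055 m and z of ladle1 in the frame of pot2 below 0.035 m) or (horizontal distance between ladle1 and pot3 below 0.055 m and z of ladle1 in the frame of pot3 below 0.035 m)) and ((distance of ladle2 from where it was at the start of the episode below 0.03 m and height (world z) of ladle2 above 0.045 m) or (horizontal distance between ladle2 and pot1 below 0.055 m and z of ladle2 in the frame of pot1 below 0.035 m) or (horizontal distance between ladle2 and pot2 below 0.055 m and z of ladle2 in the frame of pot2 below 0.035 m) or (horizontal distance between ladle2 and pot3 below 0.055 m and z of ladle2 in the frame of pot3 below 0.035 m)) and ((distance of ladle3 from where it was at the start of the episode below 0.03 m and height (world z) of ladle3 above 0.045 m) or (horizontal distance between ladle3 and pot1 below 0.055 m and z of ladle3 in the frame of pot1 below 0.035 m) or (horizontal distance between ladle3 and pot2 below 0.055 m and z of ladle3 in the frame of pot2 below 0.035 m) or (horizontal distance between ladle3 and pot3 below 0.055 m and z of ladle3 in the frame of pot3 below 0.035 m))); the robot touches nothing.
It fails at once if a ladle touches the worktop or the warmer (contact force between any of ladle1, ladle2, ladle3 and table above 0.5 N or contact force between any of ladle1, ladle2, ladle3 and warmer above 0.5 N).
It fails at once if a ladle is dropped: faster than 0.9 m/s with its bowl below the height of the pots' rims ((height (world z) of ladle1 below 0.14 m and linear speed of ladle1 above 0.9 m/s) or (height (world z) of ladle2 below 0.14 m and linear speed of ladle2 above 0.9 m/s) or (height (world z) of ladle3 below 0.14 m and linear speed of ladle3 above 0.9 m/s)).
It fails at once if a pot is tipped by more than 0.5 rad (angle between any of pot1, pot2, pot3's own z axis and vertical above 0.5 rad).
It fails at once if the tumbler, the jar or the bowl is moved more than 30 mm (distance of any of tumbler, jar, bowl from where it was at the start of the episode above 0.03 m).
Of pot1, pot2, pot3 only 2 to 3 are there at a start; the rules pass over those that are not, and their reading is None.
At some moment in a run one of pot1, pot2, pot3 may be knocked a few centimetres aside while the robot is not near it.
It also fails if it takes over 210 s, if anything falls off the work surface, if the arm or the gripper's body presses on something with over 40 N, if the wrist force passes 120 N, or if a joint passes its speed limit or range.

## Robot

A 6-joint arm with a two-finger parallel gripper is mounted at the origin on the work surface. World frame = base frame: x ahead of the robot, y to its left, z up, the work surface at z = 0. Lengths are in mm, angles in rad, forces in N, time in s.
With the tool pointing down it reaches from about 350 to 775 mm from the base axis. Payload 7.3 kg.
Tool frame: the origin (TCP) lies on the front face of the gripper's body, between the roots of the fingers; the fingertips stand 66 mm ahead of it and the grasp point (between the pads) lies 47 mm ahead of it (bot.tcp_to_grasp is the z of the grasp point in the tool frame, in mm); z points along the fingers, y is the direction in which the jaws open and shut (so a half turn about z gives the same grasp; the last joint's range is limited). The gripper opens to 92 mm and grips with 3 to 60 N. Pads are 19 mm wide; open, the fingers measure 130 mm over their backs; the gripper's body (75 mm by 190 mm) begins 47 mm behind the grasp point.
Start: joints at [1.042, 0.342, 1.524, -0, 1.275, -0.146], TCP at [196.082, 487.022, 292.241] pointing down, gripper open.
Joint ranges: [-2.53, 2.53], [-0.77, 2.02], [0.04, 2.7], [-1, 4.14], [0.28, 2.66], [-3.11, 3.11]. Speed limits (rad/s): [2.57, 2.57, 3.14, 3.14, 3.14, 3.14].

## Interface

Orientations are given as [roll, pitch, yaw] about the fixed x, y, z axes, in that order (R = Rz(yaw) Ry(pitch) Rx(roll)).
In Python, from plant import bot gives the robot as it stands.
- The arm moves only by the tool carry_out, never from a script. Its argument "deltas" is a list that holds one entry, the list of rows, each a list of 4 numbers: the shift along the tool's x, y, z in mm, then the turn about the tool's z in units of 5 degrees (1.0 is 5 degrees). A call has 1 to 20 rows; each row is the pose to reach, as a shift and turn from the pose commanded when the call began, along the tool's axes at that moment; what a row does not reach only later rows make up. A row lasts 1/10 s, in which the tool goes at most 50 mm and 8.59 degrees, less where a joint would pass 70% of its speed; a pose out of reach is approached as far as the arm can. A call with a gripper value outside its range is refused whole. "fingers" is the finger opening in mm, from 0 to 91.8, set as the call begins (left out, the last holds). The fingers move at their own pace and stop on an object; the grip force is fixed at half the most. Time passes only in rows, so rows that repeat a pose let the fingers close. It gives the time, the measured TCP pose, the force and the opening at its end, in the units of the state.
- bot.get_obs(): the state, without advancing time (a new reading comes with each control period).
- bot.capture(name): name is "scene" or "top" or "wrist"; returns (picture, depth): 384x512x3 uint8, blue, green, red; 384x512 float32, mm along the optical axis (not along the pixel's ray), 0 where there is no reading.
- bot.camera_model(name): a dict with "K" (3x3 intrinsics, pixels), "distortion" ([k1, k2, p1, p2, k3] as OpenCV has them; the pictures are not rectified), "camera_from_world" (4x4, takes a point from world to camera coordinates). Camera axes: x right, y down, z forward; pixel columns grow to the right and rows downward; lengths in mm; the calibration is good to about 2 mm. A picture is of the moment at which its call begins: read the wrist's pose just before it. camera_model takes no time and is no camera call; for the wrist camera it gives the pose at the moment of the call.
- bot.close_job(): hands the job in, once; it reports no verdict.
The state is a dict: "time": time; "joint_positions": joint angles; "dq": joint speeds; "tau": joint torques, N m; "tool_pos": TCP position; "tcp_rot": TCP orientation; "contact_force": force on the tool from outside, world axes, zero at the start; "moment": the same for the moment, N m; "grip_width": finger opening in mm.
Only numpy, scipy, OpenCV 4.12 (cv2) and the standard library are available. Lean on these libraries where they do the work, as an engineer would, in place of code of your own. Each camera call takes 0.05 s, during which the arm holds its last target. There are 200 camera calls.

## Working session

There is one attempt and no reset: what is moved stays moved. The work goes in short steps, Python scripts to look and compute and a tool call to move; the robot and the scene stay as the last step left them, time stands still between calls to the robot, and variables do not carry over. Pictures are saved under pics/ and viewed, about 12 in all and at most 16, crops included, and the job is handed in when it is done.

Besides the shell and the picture viewer there is one more tool, called after "Emit:" in YAML: its name, and indented under it one key for each argument. carry_out: Moves the arm, as the interface text tells. Its arguments: {"type":"object","properties":{"deltas":{"type":"array","items":{"type":"array","items":{"type":"array","items":{"type":"number"}}}},"fingers":{"type":"number"}},"required":["deltas"]}

```bash
mkdir -p pics; ls
cat > h.py <<'E'
import numpy as np, cv2
from plant import bot
def shot(n,f=None):
    m=bot.camera_model(n); im,d=bot.capture(n)
    if f: cv2.imwrite('pics/'+f,im)
    return im,d,m
def pts(d,m):
    # world point per pixel from depth
    K=np.array(m['K']);D=np.array(m['distortion']);T=np.linalg.inv(np.array(m['camera_from_world']))
    h,w=d.shape;v,u=np.mgrid[:h,:w]
    n=cv2.undistortPoints(np.stack([u,v],-1).reshape(-1,1,2).astype(np.float64),K,D).reshape(h,w,2)
    P=np.concatenate([n*d[...,None],d[...,None]],-1)
    W=P@T[:3,:3].T+T[:3,3]; W[d<=0]=np.nan
    return W
def ray(uv,m,z):
    K=np.array(m['K']);D=np.array(m['distortion']);T=np.linalg.inv(np.array(m['camera_from_world']))
    n=cv2.undistortPoints(np.array(uv,float).reshape(-1,1,2),K,D).reshape(-1,2)
    r=np.c_[n,np.ones(len(n))]@T[:3,:3].T; o=T[:3,3]
    return o+r*((z-o[2])/r[:,2])[:,None]
E
python3 - <<'E'
from h import *
o=bot.get_obs();print({k:np.round(v,3) for k,v in o.items()}, bot.tcp_to_grasp)
for n in['scene','top','wrist']:
    im,d,m=shot(n,n+'0.png');np.savez(n+'0.npz',d=d,im=im)
    T=np.linalg.inv(np.array(m['camera_from_world']));print(n,T.round(2).tolist(),np.round(m['K'],1).tolist())
a=[cv2.imread(f'pics/{n}0.png') for n in('scene','top')]
cv2.imwrite('pics/a.png',cv2.resize(np.vstack(a),None,fx=.78,fy=.78))
E
```

```text
pics
{'time': np.float64(0.0), 'joint_positions': array([ 1.042,  0.343,  1.525, -0.   ,  1.275, -0.146]), 'dq': array([ 0.001, -0.001, -0.003, -0.001,  0.   , -0.001]), 'tau': array([ 1.0000e-03, -4.3126e+01, -2.4423e+01,  7.2000e-02,  5.6000e-02,
       -0.0000e+00]), 'tool_pos': array([195.932, 486.734, 291.544]), 'tcp_rot': array([-3.14 , -0.   ,  2.759]), 'contact_force': array([ 1.689,  0.427, -0.151]), 'moment': array([-0.068,  0.019, -0.023]), 'grip_width': np.float64(91.89)} 46.699999999999996
scene [[0.35, 0.61, -0.71, 1291.47], [0.94, -0.24, 0.26, -279.72], [-0.01, -0.76, -0.65, 797.26], [0.0, 0.0, 0.0, 1.0]] [[405.0, 0.0, 259.3], [0.0, 405.0, 191.4], [0.0, 0.0, 1.0]]
top [[0.02, -0.99, 0.12, 490.56], [-1.0, -0.02, -0.01, -14.11], [0.01, -0.12, -0.99, 1039.08], [0.0, 0.0, 0.0, 1.0]] [[355.3, 0.0, 250.2], [0.0, 355.3, 190.7], [0.0, 0.0, 1.0]]
wrist [[0.37, 0.89, 0.26, 123.96], [0.93, -0.36, -0.11, 515.84], [-0.0, 0.28, -0.96, 384.26], [0.0, 0.0, 0.0, 1.0]] [[272.0, 0.0, 254.9], [0.0, 272.0, 194.1], [0.0, 0.0, 1.0]]
```

View pics/scene0.png

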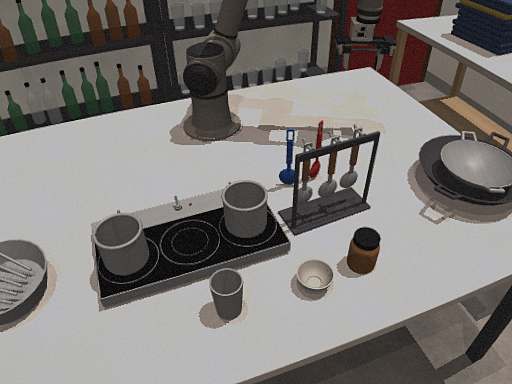

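View pics/top0.png

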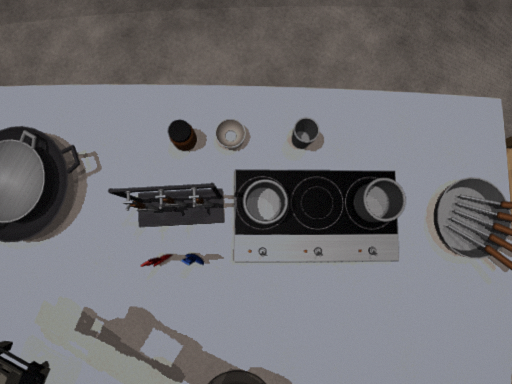

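Pots stand on zone 1 (top px 265,201) and zone 3 (380,200); zone 2 is empty. The rack is left (+y) of the warmer, with blue and red look-alikes in front of it (top px 157,260 and 194,259).

```bash
python3 - <<'E'
from h import *
z=np.load('top0.npz');im,d=z['im'],z['d'];m=bot.camera_model('top')
W=pts(d,m)
# warmer: strip/glass corners via height
Z=W[...,2]
for lo,hi,nm in((38,52,'warmer top'),(130,155,'rims'),(225,275,'rack high'),(5,14,'plate'),(92,112,'byst')):
    msk=((Z>lo)&(Z<hi)).astype(np.uint8)
    n,l,s,c=cv2.connectedComponentsWithStats(msk)
    for i in range(1,n):
        if s[i,4]>25:
            p=W[l==i];print(nm,s[i].tolist(),'min',np.nanmin(p,0).round(),'max',np.nanmax(p,0).round(),'mean',np.nanmean(p,0).round())
print('warmer corners',ray([[234,170],[396,171],[398,261],[233,261]],m,45).round())
print('bat tips?',ray([[263,251],[318,251],[372,251]],m,70).round())
hsv=cv2.cvtColor(im,cv2.COLOR_BGR2HSV)
for nm,k in(('blue',(hsv[...,0]>105)&(hsv[...,0]<130)&(hsv[...,1]>150)&(hsv[...,2]>50)),('red',((hsv[...,0]<6)|(hsv[...,0]>174))&(hsv[...,1]>150))):
    k=k.copy();k[:245]=0;k[275:]=0;k[:,:130]=0;k[:,230:]=0
    p=W[k];print(nm,k.sum(),np.nanmin(p,0).round(),np.nanmax(p,0).round())
c=im[160:275,90:420];cv2.imwrite('pics/c1.png',cv2.resize(c,(800,279),interpolation=cv2.INTER_CUBIC))
s=cv2.imread('pics/scene0.png')[110:240,260:400];cv2.imwrite('pics/c2.png',cv2.resize(s,None,fx=4.3,fy=4.3,interpolation=cv2.INTER_CUBIC))
E
python3 -c "
import cv2,numpy as np
a=cv2.imread('pics/c1.png');b=cv2.imread('pics/c2.png');b=cv2.resize(b,(345,320))
o=np.zeros((599,800,3),np.uint8);o[:279]=a;o[279:,:345]=b
o[279:,360:787]=cv2.resize(cv2.imread('pics/wrist0.png'),(427,320));cv2.imwrite('pics/c.png',o)"
```

```text
warmer top [215, 119, 31, 29, 137] min [741.  -5.  38.] max [826.  83.  46.] mean [785.  39.  41.]
warmer top [296, 126, 17, 13, 41] min [ 775. -199.   38.] max [ 808. -152.   51.] mean [ 797. -182.   45.]
warmer top [4, 136, 17, 5, 44] min [754. 670.  39.] max [765. 724.  52.] mean [760. 692.  48.]
warmer top [24, 136, 8, 8, 42] min [746. 637.  38.] max [765. 661.  52.] mean [755. 648.  43.]
warmer top [177, 136, 19, 12, 30] min [737. 140.  38.] max [773. 189.  52.] mean [747. 160.  46.]
warmer top [0, 139, 64, 96, 619] min [472. 516.  38.] max [756. 714.  52.] mean [583. 593.  44.]
warmer top [0, 156, 37, 52, 1296] min [551. 602.  38.] max [703. 728.  52.] mean [628. 672.  43.]
warmer top [234, 169, 165, 93, 11643] min [ 419. -449.   38.] max [685.  24.  52.] mean [ 539. -203.   45.]
warmer top [457, 180, 46, 23, 162] min [ 599. -779.   38.] max [ 662. -631.   52.] mean [ 639. -726.   45.]
warmer top [366, 185, 23, 33, 405] min [ 548. -418.   45.] max [ 639. -352.   52.] mean [ 594. -384.   50.]
warmer top [247, 187, 34, 34, 661] min [ 534. -107.   46.] max [626. -15.  52.] mean [5
[... 2741 characters left out ...]
  93.] max [579.  99. 112.] mean [574.  88. 103.]
byst [146, 205, 12, 5, 38] min [553. 225.  93.] max [565. 256. 111.] mean [558. 239. 103.]
byst [503, 227, 9, 9, 41] min [ 499. -768.   93.] max [ 522. -744.  103.] mean [ 512. -758.   97.]
byst [498, 239, 14, 14, 86] min [ 451. -766.   92.] max [ 488. -727.  108.] mean [ 471. -748.   99.]
byst [494, 252, 18, 18, 136] min [ 404. -759.   92.] max [ 452. -712.  111.] mean [ 429. -737.  101.]
warmer corners [[ 674.   24.   45.]
 [ 683. -446.   45.]
 [ 425. -446.   45.]
 [ 419.   20.   45.]]
bat tips? [[ 449.  -61.   70.]
 [ 452. -211.   70.]
 [ 453. -361.   70.]]
blue 52 [412. 108.  46.] [433. 151. 202.]
red 116 [402. 198.   3.] [431. 239. 203.]
```

View pics/c.png

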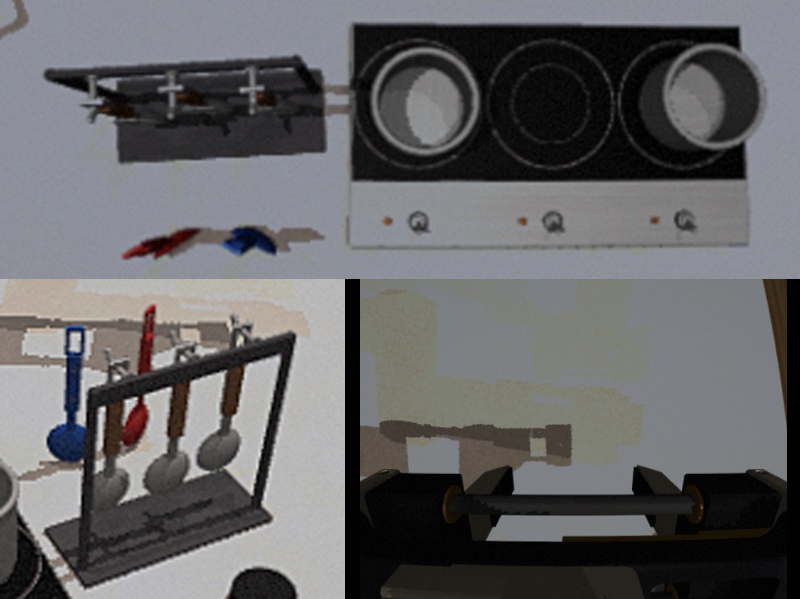

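```bash
cat > meas.py <<'E'
from h import *
def circ(P):
    A=np.c_[2*P,np.ones(len(P))];s=np.linalg.lstsq(A,(P**2).sum(1),rcond=None)[0]
    return s[:2],np.sqrt(s[2]+s[0]**2+s[1]**2)
def pots(W,c0s):
    for c in c0s:
        k=(abs(W[...,2]-145)<9)&(np.hypot(W[...,0]-c[0],W[...,1]-c[1])<75)
        P=W[k][:,:2]
        for _ in range(4):
            c1,r=circ(P);P=P[abs(np.hypot(*(P-c1).T)-r)<6]
        print('pot',c1.round(1),'r',r.round(1),len(P))
def warmer(im,W):
    k=((abs(W[...,2]-45)<9)&(abs(W[...,1]+210)<260)&(abs(W[...,0]-550)<150)).astype(np.uint8)
    k=cv2.morphologyEx(k,cv2.MORPH_OPEN,np.ones((3,3)));k=cv2.morphologyEx(k,cv2.MORPH_CLOSE,np.ones((3,3)))
    n,l,s,c=cv2.connectedComponentsWithStats(k);i=1+np.argmax(s[1:,4])
    P=W[(l==i)][:,:2];P=P[~np.isnan(P).any(1)]
    (c,sz,a)=cv2.minAreaRect(P.astype(np.float32));return np.array(c),sz,a
E
python3 - <<'E'
from meas import *
z=np.load('top0.npz');im,d=z['im'],z['d'];m=bot.camera_model('top');W=pts(d,m)
print(warmer(im,W));pots(W,[(579,-61),(590,-370)])
g=cv2.cvtColor(im,cv2.COLOR_BGR2GRAY)
# ring of zone 2
roi=np.zeros_like(g);roi[172:232,288:348]=1
k=(g>70)&(roi>0);v,u=np.nonzero(k);P=ray(np.c_[u,v],m,45)[:,:2]
c=np.array([580,-210.])
for _ in range(6):
    r=np.hypot(*(P-c).T);Q=P[abs(r-75)<8];c,R=circ(Q)
print('ring2',c,R,len(Q))
# bar line: z 240-256
for nm,K in(('top',W),('scene',None)):
    if K is None:
        zz=np.load('scene0.npz');ms=bot.camera_model('scene');K=pts(zz['d'],ms)
        pots(K,[(579,-61),(590,-370)]);print(warmer(zz['im'],K))
    P=K[(abs(K[...,2]-246)<8)&(K[...,1]>30)&(K[...,1]<330)&(K[...,0]>520)&(K[...,0]<640)]
    # bar = max x per y bin
    b=[]
    for y in range(60,300,10):
        q=P[(P[:,1]>=y)&(P[:,1]<y+10)]
        if len(q): b.append((y+5,np.median(q[q[:,0]>q[:,0].max()-12][:,0]),q[:,0].min()))
    b=np.array(b);print(nm,np.polyfit(b[:,0],b[:,1],1), P[:,1].min(),P[:,1].max());print(b.round().astype(int).tolist())
# switches
for u in (263,318,372):
    k=W[240:262,u-10:u+10];q=k[k[...,2]>55];print('bat pts',len(q),q.mean(0).round() if len(q) else '', q[q[:,2].argmax()].round() if len(q) else '')
E
```

```text
(array([ 552.52227783, -213.2467804 ]), (259.978271484375, 470.52557373046875), 1.002881407737732)
pot [577.5 -60.7] r 52.9 419
pot [ 588.9 -367.3] r 53.5 437
ring2 [0. 0.] 0.0 0
top [-7.90823402e-02  6.06019064e+02] 60.25066751880109 303.2153034789275
[[65, 601, 597], [75, 600, 597], [85, 599, 596], [95, 599, 573], [105, 598, 557], [115, 596, 571], [125, 596, 593], [135, 596, 593], [145, 595, 592], [155, 594, 591], [165, 593, 571], [175, 592, 551], [185, 591, 553], [195, 591, 588], [205, 589, 587], [215, 589, 586], [225, 588, 586], [235, 588, 585], [245, 586, 556], [255, 585, 544], [265, 585, 557], [275, 585, 581], [285, 582, 581], [295, 584, 578]]
pot [581.1 -63.2] r 52.7 458
pot [ 592.5 -371.6] r 52.6 552
(array([ 552.27868652, -215.0244751 ]), (265.2442626953125, 470.1629638671875), 0.835594654083252)
scene [-7.80928500e-02  6.10900465e+02] 57.504650794646466 296.320937675644
[[65, 607, 600], [75, 606, 598], [85, 605, 600], [95, 603, 556], [105, 602, 557], [115, 602, 572], [125, 602, 595], [135, 600, 594], [145, 600, 594], [155, 597, 592], [165, 598, 572], [175, 596, 550], [185, 596, 569], [195, 596, 589], [205, 594, 587], [215, 594, 586], [225, 593, 589], [235, 592, 585], [245, 592, 547], [255, 590, 545], [265, 590, 557], [275, 590, 583], [285, 590, 583], [295, 589, 585]]
bat pts 12 [442. -60.  72.] [439. -58.  81.]
bat pts 15 [ 446. -213.   67.] [ 439. -214.   81.]
bat pts 14 [ 450. -368.   68.] [ 448. -369.   79.]
```

```bash
cat > go.py <<'E'
import sys
from h import *
def delta(x,y,z,yawdeg=None):
    o=bot.get_obs();p=o['tool_pos'];a=o['tcp_rot'][2]
    ex=np.array([np.cos(a),np.sin(a)]);ey=np.array([np.sin(a),-np.cos(a)])
    w=np.array([x,y])-p[:2]
    dy=0 if yawdeg is None else -((np.radians(yawdeg)-a+np.pi)%(2*np.pi)-np.pi)/np.radians(5)
    return np.round([w@ex,w@ey,p[2]-z,dy],1).tolist()
if __name__=='__main__':
    o=bot.get_obs();print('t',round(float(o['time']),1),np.round(o['tool_pos'],1),np.round(np.degrees(o['tcp_rot'])),'F',np.round(o['contact_force'],1),round(float(o['grip_width']),1))
    y=None
    for s in sys.argv[1:]:
        v=[float(t) for t in s.split(',')];print(s,delta(*v))
E
python3 go.py 390,213,330,181 418,-60,330,181 418,-60,134,181
```

```text
t 0.1 [196.  486.8 291.7] [-180.   -0.  158.] F [-0.4  0.9  0.5] 91.8
390,213,330,181 [-282.3, -181.5, -38.3, -4.6]
418,-60,330,181 [-410.2, -424.3, -38.3, -4.6]
418,-60,134,181 [-410.2, -424.3, 157.7, -4.6]
```

Emit:
carry_out:
  deltas:
    - [[-80, -50, -38, -1.2], [-160, -100, -38, -2.4], [-220, -140, -38, -3.5], [-282, -182, -38, -4.6], [-310, -240, -38, -4.6], [-345, -290, -38, -4.6], [-375, -340, -38, -4.6], [-395, -390, -38, -4.6], [-410, -424, -38, -4.6], [-410, -424, -38, -4.6], [-410, -424, -38, -4.6], [-410, -424, -38, -4.6], [-410, -424, -38, -4.6], [-410, -424, -38, -4.6], [-410, -424, -38, -4.6]]
  fingers: 0

```text
time: 1.65
tool_pos: [417.7, -58.5, 330.0]
tcp_rot: [3.141, -0.001, -3.123]
contact_force: [-0.5, -0.9, -0.8]
grip_width: 0.5
```

```bash
python3 - <<'E'
from meas import *
im,d,m=shot('wrist','w1.png');W=pts(d,m)
im2,d2,m2=shot('top')
pots(pts(d2,m2),[(579,-61),(590,-370)])
k=(W[...,2]>58)&(W[...,2]<84)&(W[...,0]>415)&(W[...,0]<480)
n,l,s,c=cv2.connectedComponentsWithStats(k.astype(np.uint8))
for i in range(1,n):
    if s[i,4]>15: p=W[l==i];print(s[i],p.mean(0).round(1),p[p[:,2]>p[:,2].max()-6].mean(0).round(1))
E
python3 go.py 412,-60,134,181
```

```text
pot [577.5 -60.7] r 52.9 424
pot [ 589.  -367.4] r 53.5 436
[383 174  12  10  54] [420.6 123.8  66.3] [420.8 120.5  79. ]
[444 176  19   9  82] [417.9 216.6  69.7] [418.4 216.7  80.3]
[ 27 188  15   6  66] [ 445.3 -368.5   70.6] [ 442.8 -368.9   76. ]
[135 188  10   6  46] [ 441.7 -213.6   72.6] [ 439.8 -214.1   76.7]
[250 188   5   6  26] [437.6 -61.4  76.1] [436.9 -61.3  77.2]
t 1.8 [417.8 -58.  330.2] [ 180.   -0. -179.] F [-0.3  1.   0.5] 0.5
412,-60,134,181 [5.8, -1.9, 196.2, 0.0]
```

View pics/w1.png

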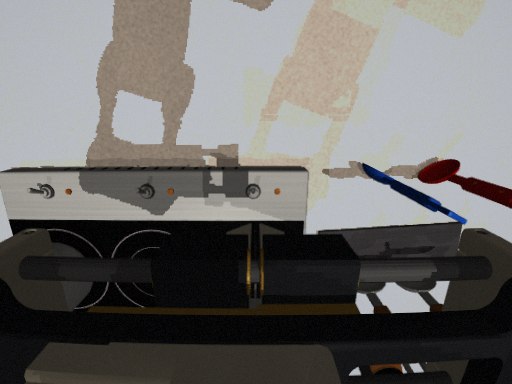

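The wrist view shows three bats, all leaning to the front (px 250,188; 145,188; 40,190); bat1's tip measures (437,-61,77) mm, as expected.

Emit:
carry_out:
  deltas:
    - [[8, -2, 50, 0], [8, -2, 100, 0], [8, -2, 150, 0], [8, -2, 199, 0], [8, -2, 199, 0], [8, -2, 199, 0], [0, -2, 199, 0], [-8, -2, 199, 0], [-16, -2, 199, 0], [-24, -2, 199, 0], [-31, -2, 199, 0], [-31, -2, 199, 0], [-20, -2, 199, 0], [0, -2, 199, 0], [0, -2, 150, 0], [0, -2, 120, 0], [0, -2, 100, 0], [0, -2, 100, 0]]

```text
time: 3.55
tool_pos: [420.0, -62.0, 233.2]
tcp_rot: [-3.139, 0.007, -3.123]
contact_force: [0.5, 0.2, -0.3]
grip_width: 0.4
```

```bash
cat > bats.py <<'E'
from meas import *
for n in('top','wrist'):
    im,d,m=shot(n);W=pts(d,m)
    k=(W[...,2]>62)&(W[...,2]<86)&(W[...,0]>415)&(W[...,0]<490)&(W[...,1]<0)
    c=cv2.connectedComponentsWithStats(k.astype(np.uint8))
    for i in range(1,c[0]):
        if c[2][i,4]>3: p=W[c[1]==i];print(n,len(p),p[p[:,2]>p[:,2].max()-8].mean(0).round(1))
    if n=='top': pots(W,[(579,-61),(590,-370)])
E
python3 bats.py; python3 go.py 415,-370,230,181
```

```text
top 88 [ 457.2 -703.3   82.7]
top 27 [ 481.3 -722.6   83. ]
top 8 [459.4 -60.5  77.6]
top 10 [ 441.3 -213.3   77.2]
top 9 [ 445.  -368.3   77.2]
pot [577.5 -60.8] r 52.9 419
pot [ 589.  -367.4] r 53.5 442
wrist 85 [ 439.1 -214.4   76.1]
wrist 18 [450.8 -60.8  64.5]
t 3.6 [418.4 -61.4 230.3] [-180.    0. -179.] F [-0.8 -0.4 -0.5] 0.4
415,-370,230,181 [9.2, -308.4, 0.3, 0.0]
```

Emit:
carry_out:
  deltas:
    - [[3, -50, 0, 0], [3, -100, 0, 0], [3, -150, 0, 0], [3, -200, 0, 0], [3, -250, 0, 0], [3, -308, 0, 0], [3, -308, 0, 0], [3, -308, 50, 0], [3, -308, 99, 0], [3, -308, 99, 0], [3, -308, 99, 0], [-5, -308, 99, 0], [-13, -308, 99, 0], [-21, -308, 99, 0], [-28, -308, 99, 0], [-34, -308, 99, 0], [-34, -308, 99, 0], [-20, -308, 99, 0], [0, -308, 60, 0], [0, -308, 30, 0]]

```text
time: 5.65
tool_pos: [422.8, -369.2, 201.5]
tcp_rot: [3.141, -0.001, -3.124]
contact_force: [1.0, -0.3, -0.0]
grip_width: 0.3
```

```bash
python3 bats.py; python3 go.py 415,-370,330 450,0,350,185 480,10,350,185
```

```text
top 21 [ 481.  -722.3   83. ]
top 78 [ 459.5 -700.5   81.8]
top 11 [458.8 -60.5  77.3]
top 12 [ 464.8 -369.2   77.6]
top 10 [ 441.3 -213.2   77.9]
top 4 [ 438.2 -702.5   63.5]
pot [577.5 -60.7] r 52.9 422
pot [ 588.9 -367.3] r 53.5 437
wrist 108 [ 439.2 -217.2   76.3]
t 5.8 [ 425.6 -370.9  205.3] [-180.    0. -179.] F [-0.1  0.   0.3] 0.3
415,-370,330 [10.6, 1.1, -124.7, 0.0]
450,0,350,185 [-31.2, 370.4, -144.7, -0.8]
480,10,350,185 [-61.4, 379.8, -144.7, -0.8]
```

```bash
python3 go.py 540,105,335,184.5
```

```text
t 5.8 [ 425.6 -370.9  205.3] [-180.    0. -179.] F [-0.1  0.   0.3] 0.3
540,105,335,184.5 [-123.1, 473.7, -129.7, -0.7]
```

Emit:
carry_out:
  deltas:
    - [[0, 0, -50, 0], [0, 0, -100, 0], [0, 30, -130, 0], [-12, 80, -130, 0], [-25, 130, -130, 0], [-37, 180, -130, -0.7], [-50, 230, -130, -0.7], [-62, 280, -130, -0.7], [-75, 325, -130, -0.7], [-88, 370, -130, -0.7], [-100, 410, -130, -0.7], [-112, 445, -130, -0.7], [-123, 474, -130, -0.7], [-123, 474, -130, -0.7], [-123, 474, -130, -0.7], [-123, 474, -130, -0.7], [-123, 474, -130, -0.7], [-123, 474, -130, -0.7]]
  fingers: 44

```text
time: 7.55
tool_pos: [537.9, 105.9, 330.4]
tcp_rot: [3.142, 0.0, -3.063]
contact_force: [0.0, -0.4, 0.2]
grip_width: 44.1
```

Run:
```python
from meas import *
o=bot.get_obs();print(o['tool_pos'],o['tcp_rot'],o['grip_width'])
im,d,m=shot('wrist','w2.png');W=pts(d,m);np.savez('w2.npz',im=im,d=d,W=W)
im2,d2,m2=shot('top');W2=pts(d2,m2);np.savez('t2.npz',W=W2,im=im2);pots(W2,[(579,-61),(590,-370)])
cv2.imwrite('pics/w2b.png',cv2.resize(im,(800,600)))
```

```text
[537.89690605 105.93140954 330.44041024] [ 3.14155110e+00  3.57869518e-04 -3.06332972e+00] 44.129998297104315
pot [577.5 -60.7] r 52.9 423
pot [ 589.  -367.3] r 53.5 436
```

View pics/w2b.png

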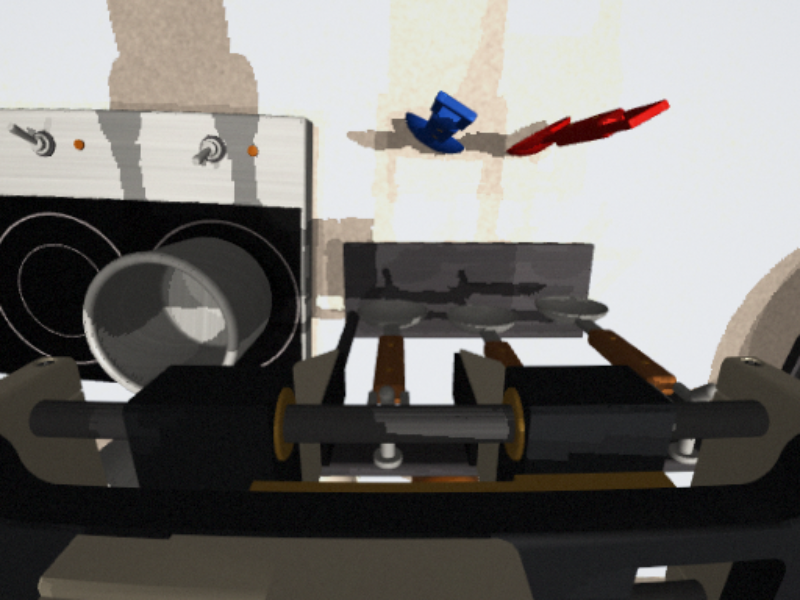

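The wrist view shows ladle 3's wooden grip between the open fingers (px 390,365 of 800x600), its peg below at (388,455) and ladles 2 and 1 to the right.

```bash
cat > lad.py <<'E'
from meas import *
def handles(W,im,x0=480):
    hsv=cv2.cvtColor(im,cv2.COLOR_BGR2HSV)
    k=(hsv[...,0]>3)&(hsv[...,0]<20)&(hsv[...,1]>90)&(W[...,2]>120)&(W[...,2]<225)&(W[...,0]>x0)&(W[...,0]<620)&(W[...,1]>40)
    c=cv2.connectedComponentsWithStats(k.astype(np.uint8));a=bot.get_obs()
    for i in range(1,c[0]):
        p=W[c[1]==i]
        if len(p)<40: continue
        A=np.c_[p[:,2]-200,np.ones(len(p))]
        f=np.linalg.lstsq(A,p[:,:2],rcond=None)[0]
        lo=np.percentile(p,3,0);hi=np.percentile(p,97,0)
        print('handle n',len(p),'px',c[2][i,:4],'xy@z200',f[1].round(1),'slope',f[0].round(2),'lo',lo.round(),'hi',hi.round())
if __name__=='__main__':
    z=np.load('w2.npz');handles(z['W'],z['im'])
    t=np.load('t2.npz');handles(t['W'],t['im'])
    s,d,m=shot('scene');handles(pts(d,m),s)
    # pegs/bar from wrist
    W=z['W']
    for y in(105,180,255):
        p=W[(W[...,2]>240)&(W[...,2]<262)&(abs(W[...,1]-y)<20)&(W[...,0]>530)&(W[...,0]<580)]
        if len(p): print('peg',len(p),p.mean(0).round(1),np.percentile(p,5,0).round(),np.percentile(p,95,0).round())
    for z0 in (t['W'],):
      for y in(105,180,255):
        p=z0[(z0[...,2]>240)&(z0[...,2]<265)&(abs(z0[...,1]-y)<20)&(z0[...,0]>530)&(z0[...,0]<575)]
        if len(p): print('pegtop',len(p),p.mean(0).round(1),p[:,0].min().round())
E
python3 lad.py
```

```text
handle n 845 px [377 211  56  42] xy@z200 [553.3 250.1] slope [-0.    0.08] lo [550. 243. 146.] hi [560. 258. 219.]
handle n 627 px [239 215  20  43] xy@z200 [568.2 103.6] slope [0.03 0.01] lo [567.  96. 145.] hi [574. 111. 219.]
handle n 243 px [310 218  24  17] xy@z200 [563.7 178.7] slope [-0.06  0.05] lo [565. 169. 142.] hi [570. 184. 182.]
handle n 119 px [350 145   9  21] xy@z200 [564.5 248.8] slope [0.   0.01] lo [560. 242. 143.] hi [567. 257. 202.]
handle n 138 px [328 151   9  24] xy@z200 [578.5 175.1] slope [0.01 0.03] lo [573. 169. 143.] hi [582. 184. 209.]
handle n 141 px [302 160   8  22] xy@z200 [580.3  99.4] slope [ 0.01 -0.01] lo [574.  93. 142.] hi [584. 109. 205.]
peg 108 [553.2 101.9 253.9] [549.  99. 248.] [560. 105. 257.]
peg 341 [562.3 251.3 249.1] [539. 248. 243.] [579. 257. 255.]
```

```bash
python3 go.py 572,102.5,264,184.5
```

```text
t 7.7 [538.  106.3 330.4] [ 180.    0. -175.] F [-0.7 -0.2  1. ] 43.9
572,102.5,264,184.5 [-33.6, -6.5, 66.4, 0.0]
```

Emit:
carry_out:
  deltas:
    - [[-34, -6, 0, 0], [-34, -6, 0, 0], [-34, -6, 20, 0], [-34, -6, 40, 0], [-34, -6, 55, 0], [-34, -6, 66, 0], [-34, -6, 66, 0], [-34, -6, 66, 0], [-34, -6, 66, 0]]

```text
time: 8.6
tool_pos: [572.7, 103.6, 265.3]
tcp_rot: [3.142, 0.002, -3.062]
contact_force: [-0.3, 0.3, 0.1]
grip_width: 44.1
```

```bash
python3 - <<'E'
from lad import *
im,d,m=shot('wrist');W=pts(d,m)
cv2.imwrite('pics/w3.png',cv2.resize(im[150:384,130:400],(690,598),interpolation=cv2.INTER_CUBIC));handles(W,im)
E
python3 go.py
```

```text
handle n 1351 px [418 199  94  44] xy@z200 [552.7 249.2] slope [-0.07  0.06] lo [550. 243. 145.] hi [562. 257. 217.]
handle n 1152 px [240 203  30  56] xy@z200 [567.7 103.2] slope [0.01 0.  ] lo [567.  95. 145.] hi [571. 111. 219.]
handle n 707 px [333 208  43  26] xy@z200 [565.6 176.2] slope [-0.05  0.04] lo [565. 170. 143.] hi [574. 184. 192.]
t 8.7 [572.7 103.6 265.2] [ 180.    0. -175.] F [-0.1 -0.2 -1.3] 44.1
```

View pics/w3.png

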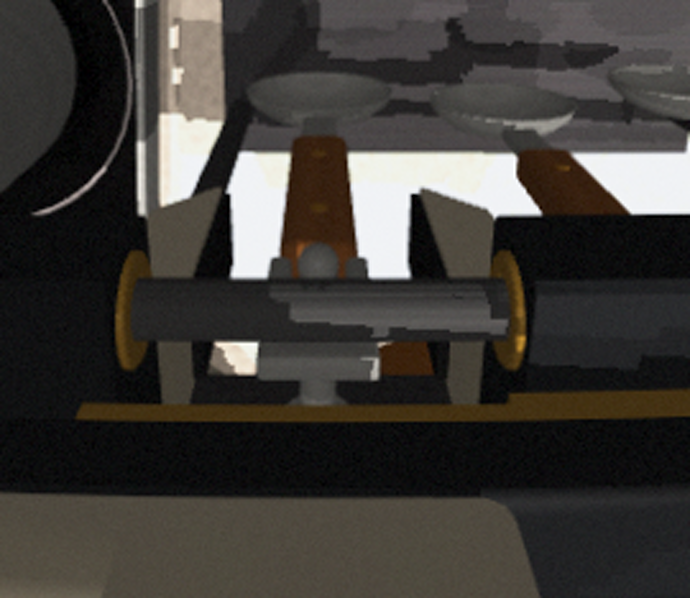

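The grip sits centred between the fingers, with the peg tip and loop clear below the body. Closing.

Emit:
carry_out:
  deltas:
    - [[0, 0, 2, 0], [0, 0, 2, 0], [0, 0, 2, 0], [0, 0, 2, 0], [0, 0, 2, 0], [0, 0, 2, 0], [0, 0, 2, 0], [0, 0, 2, 0]]
  fingers: 10

```text
time: 9.45
tool_pos: [572.4, 103.5, 262.3]
tcp_rot: [3.142, 0.0, -3.062]
contact_force: [0.3, -0.6, 0.2]
grip_width: 21.6
```

Emit:
carry_out:
  deltas:
    - [[0, 0, 0, 0], [0, 0, 0, 0], [0, 0, 0, 0]]

```text
time: 9.75
tool_pos: [572.4, 103.5, 262.3]
tcp_rot: [3.142, 0.0, -3.062]
contact_force: [-0.7, -2.2, 0.9]
grip_width: 21.6
```

Width 21.6 mm means the pads bear on the 22 mm loop just above the grip. I'll lift slowly and check that it holds.

Emit:
carry_out:
  deltas:
    - [[0, 0, -4, 0], [0, 0, -8, 0], [0, 0, -12, 0], [0, 0, -14, 0], [0, 0, -14, 0], [0, 0, -14, 0]]

```text
time: 10.35
tool_pos: [572.3, 103.6, 276.2]
tcp_rot: [3.141, -0.0, -3.062]
contact_force: [0.6, 0.1, -1.8]
grip_width: 21.6
```

```bash
python3 - <<'E'
from lad import *
im,d,m=shot('wrist');W=pts(d,m);handles(W,im)
E
python3 go.py
```

```text
handle n 1381 px [411 196  90  41] xy@z200 [553.6 248. ] slope [-0.05  0.03] lo [551. 243. 144.] hi [562. 257. 217.]
handle n 821 px [241 205  29  42] xy@z200 [567.2 103.7] slope [0. 0.] lo [566.  96. 158.] hi [568. 112. 223.]
handle n 851 px [329 205  58  44] xy@z200 [566.2 177.4] slope [-0.03  0.08] lo [565. 170. 144.] hi [574. 184. 216.]
t 10.4 [572.3 103.5 276.1] [ 180.   -0. -175.] F [-0.3  0.1 -0.8] 21.5
```

Emit:
carry_out:
  deltas:
    - [[6, 0, 0, 0], [14, 0, 0, 0], [22, 0, 0, 0], [30, 0, 0, 0], [38, 0, 0, 0], [46, 0, 0, 0], [50, 0, 0, 0], [50, 0, 0, 0], [50, 0, -10, 0], [50, 0, -20, 0], [50, 0, -20, 0]]

```text
time: 11.5
tool_pos: [523.5, 99.6, 298.3]
tcp_rot: [-3.142, 0.004, -3.062]
contact_force: [-0.5, 0.8, -0.4]
grip_width: 21.6
```

```bash
python3 - <<'E'
from lad import *
im,d,m=shot('wrist');W=pts(d,m);handles(W,im,440)
im,d,m=shot('scene','s4.png')
cv2.imwrite('pics/s4c.png',cv2.resize(im[90:250,180:400],None,fx=3.2,fy=3.2))
im,d,m=shot('top');pots(pts(d,m),[(579,-61),(590,-370)])
E
python3 go.py
```

```text
handle n 529 px [243 205  25  25] xy@z200 [518.9  99.6] slope [-0.01 -0.  ] lo [518.  92. 179.] hi [520. 108. 224.]
handle n 555 px [392 235  42  23] xy@z200 [551.5 249.5] slope [-0.04  0.03] lo [550. 243. 143.] hi [560. 258. 186.]
pot [577.5 -60.7] r 52.9 421
pot [ 589.  -367.3] r 53.5 438
t 11.7 [522.6  99.6 296.2] [ 180.    0. -175.] F [-0.6  0.2 -0.5] 21.3
```

View pics/s4c.png

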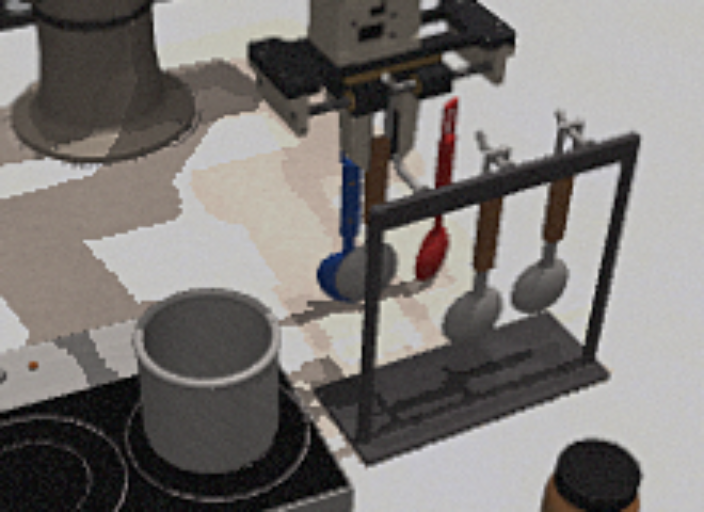

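```bash
python3 go.py 523,100,385 608,-369,385 608,-369,272
```

```text
t 11.7 [522.6  99.6 296.2] [ 180.    0. -175.] F [-0.6  0.2 -0.5] 21.3
523,100,385 [-0.5, 0.4, -88.8, 0.0]
608,-369,385 [-47.9, -473.9, -88.8, 0.0]
608,-369,272 [-47.9, -473.9, 24.2, 0.0]
```

Emit:
carry_out:
  deltas:
    - [[0, 0, -25, 0], [0, 0, -55, 0], [0, 0, -85, 0], [0, -10, -89, 0], [-3, -30, -89, 0], [-6, -60, -89, 0], [-10, -95, -89, 0], [-13, -130, -89, 0], [-17, -165, -89, 0], [-20, -200, -89, 0], [-24, -235, -89, 0], [-27, -270, -89, 0], [-31, -305, -89, 0], [-34, -340, -89, 0], [-38, -375, -89, 0], [-41, -405, -89, 0], [-44, -435, -89, 0], [-46, -457, -89, 0], [-48, -470, -89, 0], [-48, -474, -89, 0]]

```text
time: 13.65
tool_pos: [607.6, -371.2, 382.4]
tcp_rot: [3.14, -0.003, -3.064]
contact_force: [-0.5, 0.4, -1.9]
grip_width: 21.7
```

Emit:
carry_out:
  deltas:
    - [[0, 0, 0, 0], [0, 0, 0, 0], [0, 0, 0, 0]]

```text
time: 13.95
tool_pos: [608.1, -368.2, 385.5]
tcp_rot: [3.141, 0.0, -3.061]
contact_force: [-0.1, 0.8, -1.4]
grip_width: 21.2
```

```bash
cat > chk.py <<'E'
from meas import *
import sys
im,d,m=shot('wrist');W=pts(d,m);o=bot.get_obs()
hsv=cv2.cvtColor(im,cv2.COLOR_BGR2HSV);t=o['tool_pos']
k=(hsv[...,0]>3)&(hsv[...,0]<20)&(hsv[...,1]>90)&(np.hypot(W[...,0]-t[0],W[...,1]-t[1])<60)&(W[...,2]<t[2]-40)
p=W[k];print('brown',len(p));
if len(p)>30:
    f=np.linalg.lstsq(np.c_[p[:,2]-np.median(p[:,2]),np.ones(len(p))],p[:,:2],rcond=None)[0];print('handle at z',np.median(p[:,2]).round(),f[1].round(1),'slope',f[0].round(2),'z lo/hi',np.percentile(p[:,2],[3,97]).round())
pots(W,[(579,-61),(590,-370)]) if len(sys.argv)>1 else None
im2,d2,m2=shot('top');pots(pts(d2,m2),[(579,-61),(590,-370)])
cv2.imwrite('pics/wl.png',im)
E
python3 chk.py; python3 go.py 608,-369,272
```

```text
brown 1343
handle at z 322.0 [ 603.6 -368.1] slope [0.01 0.  ] z lo/hi [269. 342.]
pot [577.5 -60.7] r 52.9 424
pot [ 589.  -367.3] r 53.5 346
t 14.1 [ 608.2 -368.3  385.7] [-180.    0. -175.] F [-0.3  0.2 -0.1] 21.3
608,-369,272 [0.2, -0.7, 113.7, 0.0]
```

Emit:
carry_out:
  deltas:
    - [[0, 0, 20, 0], [0, 0, 40, 0], [0, 0, 60, 0], [0, 0, 80, 0], [0, 0, 95, 0], [0, 0, 105, 0], [0, 0, 112, 0], [0, 0, 116, 0], [0, 0, 116, 0]]

```text
time: 14.95
tool_pos: [608.1, -369.0, 269.2]
tcp_rot: [3.142, 0.0, -3.062]
contact_force: [0.5, -0.2, -1.1]
grip_width: 21.5
```

```bash
python3 chk.py; python3 go.py; python3 -c "
import cv2
a=cv2.imread('pics/wl.png');cv2.imwrite('pics/wl1.png',a[80:384,60:460])"
```

```text
brown 1379
handle at z 205.0 [ 603.7 -369. ] slope [-0.03 -0.02] z lo/hi [152. 226.]
pot [577.5 -60.7] r 52.9 419
pot [ 589.3 -366.1] r 52.7 146
t 15.1 [ 608.3 -369.2  270. ] [-180.    0. -175.] F [-0.6 -0.6 -1.1] 21.4
```

View pics/wl1.png

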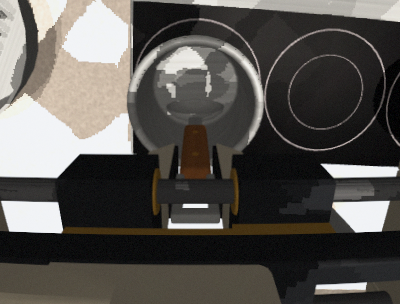

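The ladle hangs inside pot 3 towards the back wall (px 195,140), ~10 mm above the floor.

Emit:
carry_out:
  deltas:
    - [[0, 0, 3, 0], [0, 0, 6, 0], [0, 0, 8, 0], [0, 0, 9, 0], [0, 0, 10, 0], [0, 0, 10, 0], [0, 0, 10, 0]]

```text
time: 15.75
tool_pos: [608.1, -369.1, 259.3]
tcp_rot: [3.142, 0.0, -3.062]
contact_force: [0.1, 0.1, -1.4]
grip_width: 21.6
```

Emit:
carry_out:
  deltas:
    - [[0, 0, 1, 0], [0, 0, 2, 0], [0, 0, 3, 0], [0, 0, 3, 0], [0, 0, 3, 0]]

```text
time: 16.25
tool_pos: [608.6, -369.3, 258.8]
tcp_rot: [-3.139, 0.003, -3.062]
contact_force: [-0.8, 0.9, 8.5]
grip_width: 21.6
```

```bash
for i in 1 2 3; do python3 chk.py;python3 go.py; done
```

```text
brown 1396
handle at z 194.0 [ 604.2 -369.3] slope [-0.03 -0.02] z lo/hi [141. 215.]
pot [577.5 -60.7] r 52.9 422
pot [ 589.8 -366.5] r 53.2 137
t 16.4 [ 608.6 -369.3  258.8] [-180.    0. -175.] F [-0.4  0.1  8.8] 21.9
brown 1405
handle at z 195.0 [ 604.2 -369.3] slope [-0.03 -0.02] z lo/hi [141. 215.]
pot [577.5 -60.7] r 52.9 422
pot [ 589.7 -366.6] r 53.2 135
t 16.4 [ 608.6 -369.3  258.8] [-180.    0. -175.] F [-1.   0.   9.7] 21.7
brown 1394
handle at z 195.0 [ 604.1 -369.3] slope [-0.03 -0.02] z lo/hi [142. 215.]
pot [577.5 -60.7] r 52.9 421
pot [ 589.6 -366.5] r 53.1 138
t 16.6 [ 608.6 -369.3  258.8] [-180.    0. -175.] F [-0.7  1.3  9.1] 21.4
```

Emit:
carry_out:
  deltas:
    - [[0, 0, -2, 0], [0, 0, -2, 0], [-3, 0, -2, 0], [-6, 0, -2, 0], [-9, 0, -2, 0], [-12, 0, -2, 0], [-14, 0, -2, 0], [-16, 0, -2, 0], [-16, 0, -2, 0]]

```text
time: 17.45
tool_pos: [624.3, -367.8, 258.2]
tcp_rot: [-3.141, 0.0, -3.062]
contact_force: [-1.0, -0.9, 5.6]
grip_width: 21.4
```

```bash
python3 chk.py;python3 go.py
```

```text
brown 1619
handle at z 194.0 [ 616.9 -368. ] slope [ 0.07 -0.01] z lo/hi [141. 215.]
pot [577.5 -60.8] r 52.9 425
pot [ 589.9 -366.2] r 53.0 109
t 17.6 [ 624.2 -367.9  258.3] [-180.    0. -175.] F [-1.3  0.6  5.4] 21.3
```

Emit:
carry_out:
  deltas:
    - [[0, 0, 0, 0], [0, 0, 0, 0], [0, 0, 0, 0], [0, 0, 0, 0], [0, 0, 0, 0], [0, 0, 0, 0], [0, 0, 0, 0], [0, 0, 0, 0]]
  fingers: 50

```text
time: 18.35
tool_pos: [624.0, -367.8, 258.2]
tcp_rot: [3.142, 0.0, -3.062]
contact_force: [0.2, -0.2, -0.4]
grip_width: 50.2
```

```bash
python3 chk.py;python3 go.py; python3 -c "
import cv2
a=cv2.imread('pics/wl.png');cv2.imwrite('pics/wl2.png',a[80:384,60:460])"
```

```text
brown 1352
handle at z 175.0 [ 632.6 -365.7] slope [0.27 0.03] z lo/hi [140. 212.]
pot [577.6 -60.7] r 52.9 417
pot [ 590.3 -367.5] r 54.1 113
t 18.4 [ 624.  -367.8  258.2] [ 180.    0. -175.] F [1.3 0.5 0.4] 50.0
```

View pics/wl2.png

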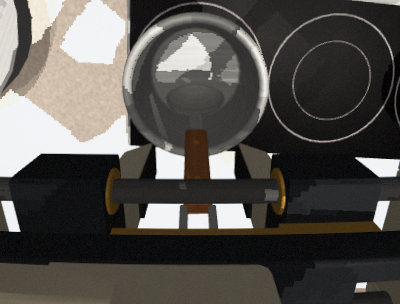

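```bash
python3 go.py 620,-368,345 540,178,345,184.5
```

```text
t 18.4 [ 624.  -367.8  258.2] [ 180.    0. -175.] F [1.3 0.5 0.4] 50.0
620,-368,345 [4.0, 0.1, -86.8, 0.0]
540,178,345,184.5 [40.3, 550.8, -86.8, 0.0]
```

Emit:
carry_out:
  deltas:
    - [[0, 0, -15, 0], [0, 0, -50, 0], [0, 0, -87, 0], [10, 20, -87, 0], [20, 65, -87, 0], [30, 110, -87, 0], [40, 160, -87, 0], [40, 210, -87, 0], [40, 260, -87, 0], [40, 310, -87, 0], [40, 360, -87, 0], [40, 410, -87, 0], [40, 455, -87, 0], [40, 495, -87, 0], [40, 525, -87, 0], [40, 545, -87, 0], [40, 551, -87, 0], [40, 551, -87, 0], [40, 551, -87, 0]]
  fingers: 44

```text
time: 20.35
tool_pos: [540.4, 177.3, 345.3]
tcp_rot: [-3.141, 0.0, -3.063]
contact_force: [-0.3, -0.2, 0.2]
grip_width: 44.2
```

```bash
python3 - <<'E'
from lad import *
im,d,m=shot('wrist');W=pts(d,m);handles(W,im)
im,d,m=shot('top','t5.png');pots(pts(d,m),[(579,-61),(590,-370)])
E
python3 go.py 567,178,264,184.5
```

```text
handle n 684 px [312 200  36  34] xy@z200 [552.8 250.5] slope [-0.    0.01] lo [550. 243. 145.] hi [558. 260. 219.]
handle n 455 px [244 207  19  39] xy@z200 [567.1 178.6] slope [0.03 0.01] lo [565. 171. 145.] hi [572. 186. 219.]
pot [577.5 -60.7] r 52.9 425
pot [ 588.9 -367.4] r 53.5 409
t 20.4 [540.5 177.  345.3] [-180.    0. -176.] F [-0.1 -0.9  1.1] 43.8
567,178,264,184.5 [-26.5, -1.1, 81.3, -0.0]
```

Emit:
carry_out:
  deltas:
    - [[-15, -1, 0, 0], [-30, -1, 0, 0], [-30, -1, 0, 0], [-30, -1, 30, 0], [-30, -1, 55, 0], [-30, -1, 70, 0], [-30, -1, 80, 0], [-30, -1, 82, 0], [-30, -1, 82, 0], [-30, -1, 82, 0]]

```text
time: 21.45
tool_pos: [570.6, 179.6, 264.3]
tcp_rot: [3.141, 0.002, -3.062]
contact_force: [0.2, -0.6, 0.3]
grip_width: 44.1
```

```bash
python3 - <<'E'
from lad import *
im,d,m=shot('wrist');W=pts(d,m);handles(W,im)
E
python3 go.py
```

```text
handle n 1309 px [332 194  65  40] xy@z200 [552.4 249. ] slope [-0.03  0.02] lo [550. 243. 145.] hi [560. 258. 217.]
handle n 1016 px [238 204  30  55] xy@z200 [566.5 178.7] slope [0.02 0.01] lo [565. 171. 146.] hi [569. 186. 218.]
t 21.5 [570.6 179.7 264.3] [ 180.    0. -175.] F [0.  0.4 0.1] 44.2
```

Emit:
carry_out:
  deltas:
    - [[0, -1, 2, 0], [0, -1, 2, 0], [0, -1, 2, 0], [0, -1, 2, 0], [0, -1, 2, 0], [0, -1, 2, 0], [0, -1, 2, 0], [0, -1, 2, 0], [0, -1, 2, 0], [0, -1, -3, 0], [0, -1, -7, 0], [0, -1, -10, 0], [0, -1, -12, 0], [0, -1, -12, 0]]
  fingers: 10

```text
time: 22.9
tool_pos: [570.4, 178.7, 275.6]
tcp_rot: [3.141, 0.001, -3.062]
contact_force: [-0.1, -0.6, -1.7]
grip_width: 21.6
```

```bash
python3 - <<'E'
from lad import *
im,d,m=shot('wrist');W=pts(d,m);handles(W,im)
E
python3 go.py
```

```text
handle n 1438 px [330 191  62  51] xy@z200 [553.7 249.9] slope [0.   0.04] lo [550. 244. 146.] hi [561. 259. 219.]
handle n 695 px [241 206  29  41] xy@z200 [566.1 179.2] slope [0.   0.01] lo [565. 171. 158.] hi [567. 187. 223.]
t 22.9 [570.4 178.7 275.3] [ 180.    0. -175.] F [ 0.3  0.4 -1.3] 21.7
```

Emit:
carry_out:
  deltas:
    - [[6, 0, 0, 0], [14, 0, 0, 0], [22, 0, 0, 0], [30, 0, 0, 0], [38, 0, 0, 0], [46, 0, 0, 0], [50, 0, 0, 0], [50, 0, -10, 0], [50, 0, -35, 0], [50, 0, -65, 0], [50, 0, -95, 0], [50, 0, -110, 0], [50, 0, -110, 0], [50, 0, -110, 0]]

```text
time: 24.35
tool_pos: [520.5, 174.6, 385.0]
tcp_rot: [3.141, 0.0, -3.062]
contact_force: [-0.3, 0.5, -1.9]
grip_width: 21.2
```

```bash
python3 chk.py; python3 go.py 597,-61,385
```

```text
brown 1323
handle at z 321.0 [516.5 174.8] slope [0.02 0.  ] z lo/hi [269. 342.]
pot [577.5 -60.7] r 52.9 419
pot [ 588.9 -367.4] r 53.5 410
t 24.4 [520.2 174.6 384. ] [-180.   -0. -175.] F [-0.   0.7 -1.9] 21.8
597,-61,385 [-57.8, -240.9, -1.0, 0.0]
```

Emit:
carry_out:
  deltas:
    - [[0, -10, 0, 0], [0, -30, 0, 0], [0, -65, 0, 0], [0, -100, 0, 0], [-5, -135, 0, 0], [-15, -165, 0, 0], [-28, -192, 0, 0], [-40, -215, 0, 0], [-50, -230, 0, 0], [-56, -238, 0, 0], [-58, -241, 0, 0], [-58, -241, 0, 0], [-58, -241, 0, 0], [-58, -241, 0, 0]]

```text
time: 25.85
tool_pos: [597.2, -60.2, 385.5]
tcp_rot: [3.141, 0.0, -3.061]
contact_force: [0.3, 1.3, -1.4]
grip_width: 21.4
```

```bash
python3 chk.py; python3 go.py
```

```text
brown 1329
handle at z 321.0 [593.2 -60. ] slope [0.01 0.  ] z lo/hi [270. 343.]
pot [577.3 -60.8] r 52.8 242
pot [ 588.9 -367.3] r 53.5 410
t 25.9 [597.3 -60.3 385.5] [ 180.    0. -175.] F [ 0.1  0.2 -2.2] 21.6
```

Emit:
carry_out:
  deltas:
    - [[0, 0, 20, 0], [0, 0, 40, 0], [0, 0, 60, 0], [0, 0, 80, 0], [0, 0, 95, 0], [0, 0, 105, 0], [0, 0, 112, 0], [0, 0, 116, 0], [0, 0, 119, 0], [0, 0, 122, 0], [0, 0, 124, 0], [0, 0, 125, 0], [0, 0, 125, 0]]

```text
time: 27.25
tool_pos: [597.5, -61.0, 260.2]
tcp_rot: [3.142, 0.0, -3.062]
contact_force: [-0.1, -0.9, -1.5]
grip_width: 21.6
```

Emit:
carry_out:
  deltas:
    - [[0, 0, 1, 0], [0, 0, 1, 0], [0, 0, 1, 0]]

```text
time: 27.55
tool_pos: [597.5, -61.0, 259.3]
tcp_rot: [3.142, 0.0, -3.062]
contact_force: [-0.0, -0.7, -0.9]
grip_width: 21.4
```

```bash
python3 chk.py; python3 go.py
```

```text
brown 1365
handle at z 194.0 [593.6 -60.9] slope [-0.03 -0.02] z lo/hi [143. 217.]
pot [577.4 -60.7] r 52.9 230
pot [ 588.9 -367.3] r 53.4 407
t 27.6 [597.5 -60.9 259.3] [ 180.    0. -175.] F [-0.5  0.1 -1.9] 21.1
```

Emit:
carry_out:
  deltas:
    - [[0, 0, 1, 0], [0, 0, 1, 0], [-3, 0, 1, 0], [-6, 0, 1, 0], [-9, 0, 1, 0], [-12, 0, 1, 0], [-14, 0, 1, 0], [-16, 0, 1, 0], [-16, 0, 1, 0]]

```text
time: 28.55
tool_pos: [613.4, -59.6, 258.0]
tcp_rot: [3.141, -0.001, -3.062]
contact_force: [-2.6, 0.1, -0.9]
grip_width: 21.6
```

```bash
python3 chk.py; python3 go.py
```

```text
brown 1453
handle at z 193.0 [608.1 -59.5] slope [ 0.03 -0.01] z lo/hi [142. 216.]
pot [577.4 -60.7] r 52.8 253
pot [ 588.8 -367.2] r 53.4 410
t 28.6 [613.3 -59.6 258.1] [ 180.   -0. -175.] F [-2.4  0.6 -1. ] 21.5
```

Emit:
carry_out:
  deltas:
    - [[-3, 0, 0, 0], [-6, 0, 0, 0], [-6, 0, 0, 0]]

```text
time: 28.95
tool_pos: [619.8, -59.2, 258.1]
tcp_rot: [-3.142, 0.0, -3.062]
contact_force: [-2.5, 0.6, -1.6]
grip_width: 21.8
```

Emit:
carry_out:
  deltas:
    - [[0, 0, 0, 0], [0, 0, 0, 0], [0, 0, 0, 0], [0, 0, 0, 0], [0, 0, 0, 0], [0, 0, 0, 0], [0, 0, 0, 0], [0, 0, 0, 0]]
  fingers: 50

```text
time: 29.75
tool_pos: [619.5, -59.2, 258.3]
tcp_rot: [3.142, 0.0, -3.062]
contact_force: [0.4, -0.9, 0.2]
grip_width: 50.1
```

```bash
python3 chk.py; python3 go.py
```

```text
brown 1477
handle at z 198.0 [609.3 -69.5] slope [ 0.03 -0.08] z lo/hi [143. 215.]
pot [582.6 -61.9] r 52.5 248
pot [ 588.9 -367.3] r 53.4 405
t 29.9 [619.4 -59.2 258.2] [ 180.    0. -175.] F [-0.4 -0.8 -1.5] 49.9
```

```bash
python3 chk.py; python3 -c "
import cv2
a=cv2.imread('pics/wl.png');cv2.imwrite('pics/wl3.png',cv2.resize(a[80:300,100:400],None,fx=2.5,fy=2.5))"
```

```text
brown 1474
handle at z 198.0 [609.2 -69.6] slope [ 0.03 -0.08] z lo/hi [143. 215.]
pot [582.7 -61.9] r 52.5 248
pot [ 588.8 -367.3] r 53.4 408
```

View pics/wl3.png

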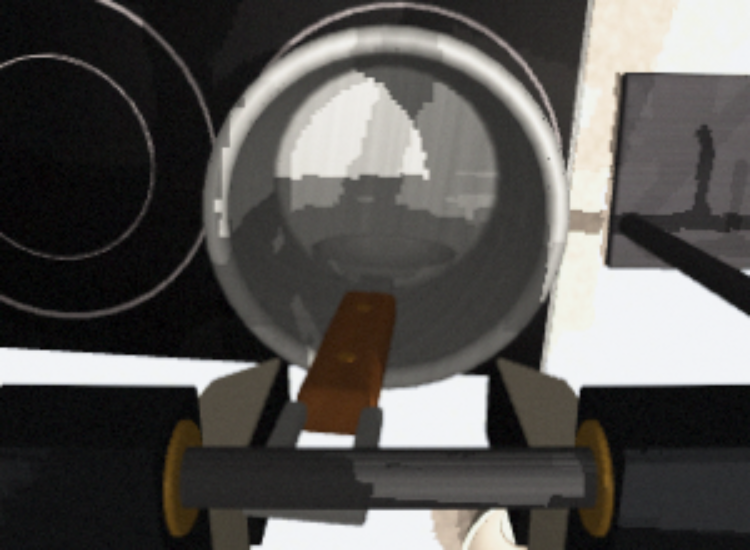

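The ladle stands in pot 1 but leans sideways on the left finger (loop px 340,480). I'll regrip, press lightly on the floor and tilt it to the back rim, as worked in pot 3.

Emit:
carry_out:
  deltas:
    - [[0, 0, 0, 0], [0, 0, 0, 0], [0, 0, 0, 0], [0, 0, 0, 0], [0, 0, 0, 0], [0, 0, 0, 0], [0, 0, 0, 0], [0, 0, 0, 0], [0, 0, 0, 0], [0, 0, 0, 0]]
  fingers: 10

```text
time: 30.95
tool_pos: [619.4, -59.2, 258.2]
tcp_rot: [3.142, 0.0, -3.062]
contact_force: [-0.0, 0.2, 0.5]
grip_width: 21.6
```

Emit:
carry_out:
  deltas:
    - [[0, 0, 1, 0], [0, 0, 1, 0], [0, 0, 1, 0]]

```text
time: 31.25
tool_pos: [619.7, -59.2, 258.1]
tcp_rot: [-3.141, 0.002, -3.062]
contact_force: [-0.4, 0.5, 4.9]
grip_width: 21.3
```

```bash
python3 chk.py; python3 go.py
```

```text
brown 1468
handle at z 199.0 [609.5 -59.6] slope [ 0.03 -0.01] z lo/hi [143. 216.]
pot [582.8 -61.8] r 52.6 257
pot [ 588.9 -367.3] r 53.4 410
t 31.4 [619.7 -59.2 258.1] [-180.    0. -175.] F [ 0.4 -0.4  5.5] 21.3
```

Emit:
carry_out:
  deltas:
    - [[-3, 0, 0, 0], [-6, 0, 0, 0], [-9, 0, 0, 0], [-12, 0, 0, 0], [-12, 0, 0, 0]]

```text
time: 31.85
tool_pos: [631.4, -58.4, 257.8]
tcp_rot: [-3.141, -0.0, -3.062]
contact_force: [-1.1, -1.0, 4.6]
grip_width: 21.6
```

```bash
python3 chk.py; python3 go.py
```

```text
brown 1610
handle at z 198.0 [618.8 -59. ] slope [ 0.09 -0.  ] z lo/hi [142. 215.]
pot [583.1 -61.7] r 52.8 289
pot [ 588.9 -367.4] r 53.4 404
t 31.9 [631.3 -58.4 257.8] [-180.   -0. -175.] F [-1.4 -0.8  6.1] 21.3
```

Emit:
carry_out:
  deltas:
    - [[-3, 0, 0, 0], [-6, 0, 0, 0], [-6, 0, 0, 0]]

```text
time: 32.25
tool_pos: [637.7, -57.8, 257.2]
tcp_rot: [-3.142, 0.0, -3.062]
contact_force: [-1.5, -1.2, 4.2]
grip_width: 21.6
```

Emit:
carry_out:
  deltas:
    - [[0, 0, 0, 0], [0, 0, 0, 0], [0, 0, 0, 0], [0, 0, 0, 0], [0, 0, 0, 0], [0, 0, 0, 0], [0, 0, 0, 0], [0, 0, 0, 0]]
  fingers: 50

```text
time: 33.05
tool_pos: [637.4, -57.8, 257.2]
tcp_rot: [3.142, 0.0, -3.062]
contact_force: [0.4, -0.7, -0.2]
grip_width: 49.8
```

```bash
python3 chk.py; python3 go.py; python3 -c "
import cv2
a=cv2.imread('pics/wl.png');cv2.imwrite('pics/wl4.png',cv2.resize(a[80:300,100:400],None,fx=2,fy=2))"
```

```text
brown 1697
handle at z 197.0 [622.1 -58.6] slope [0.07 0.03] z lo/hi [141. 215.]
pot [582.9 -61.8] r 52.5 250
pot [ 589.  -367.3] r 53.5 410
t 33.1 [637.4 -57.8 257.2] [ 180.    0. -175.] F [ 0.8 -0.3  0.2] 49.8
```

View pics/wl4.png

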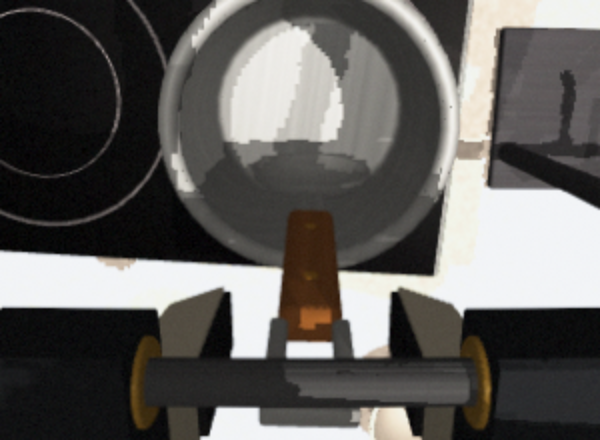

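Ladle 2 now leans on pot 1's back rim (px 310,215), free of both fingers. Retreating straight up, then home-wards.

Emit:
carry_out:
  deltas:
    - [[0, 0, -10, 0], [0, 0, -30, 0], [0, 0, -60, 0], [0, 0, -90, 0], [0, 0, -110, 0], [40, 0, -110, 0], [80, -10, -110, 0], [120, -20, -110, 0], [160, -30, -110, 0], [200, -40, -110, 0], [230, -60, -110, 0], [230, -60, -110, 0], [230, -60, -110, 0], [230, -60, -110, 0]]

```text
time: 34.55
tool_pos: [413.6, -135.7, 367.6]
tcp_rot: [-3.141, 0.001, -3.062]
contact_force: [0.1, 0.8, -0.2]
grip_width: 50.3
```

```bash
python3 bats.py
python3 - <<'E'
from lad import *
a,d,m=shot('scene');W=pts(d,m);handles(W,a);pots(W,[(583,-61),(590,-370)])
b,d,m=shot('top')
cv2.imwrite('pics/f.png',np.vstack([cv2.resize(a[80:320,60:400],(680,320)),cv2.resize(b[150:280,110:410],(680,280))]))
# zone 2 ring, lenient
g=cv2.cvtColor(b,cv2.COLOR_BGR2GRAY)[176:230,290:346];v,u=np.nonzero(g>np.percentile(g,88));P=ray(np.c_[u+290,v+176],m,45)[:,:2]
c=np.array([588.,-213.])
for _ in range(8):
    Q=P[abs(np.hypot(*(P-c).T)-75)<9]; 
    if len(Q)<20: print('few',len(Q));break
    c,R=circ(Q)
print('ring2',c,len(Q))
E
python3 go.py
```

```text
top 18 [ 482.1 -721.    81.6]
top 85 [ 458.9 -701.2   82.1]
top 11 [458.3 -60.3  76.1]
top 12 [ 464.8 -369.3   77.2]
top 4 [ 444.4 -629.6   62.9]
top 7 [ 434.2 -680.8   63. ]
pot [583.2 -61.7] r 52.9 393
pot [ 588.9 -367.4] r 53.5 400
wrist 26 [ 439.9 -214.4   76.9]
wrist 54 [ 463.2 -369.1   76. ]
wrist 41 [456.6 -61.3  75.8]
handle n 123 px [350 145   9  21] xy@z200 [564.1 249.3] slope [0.   0.01] lo [560. 242. 143.] hi [567. 259. 203.]
pot [586.8 -64.4] r 52.8 437
pot [ 592.4 -371.6] r 52.5 530
ring2 [ 586.68063975 -212.73622983] 267
t 34.8 [ 413.5 -135.5  367. ] [ 180.   -0. -175.] F [-0.2  0.1  0.7] 50.2
```

View pics/f.png

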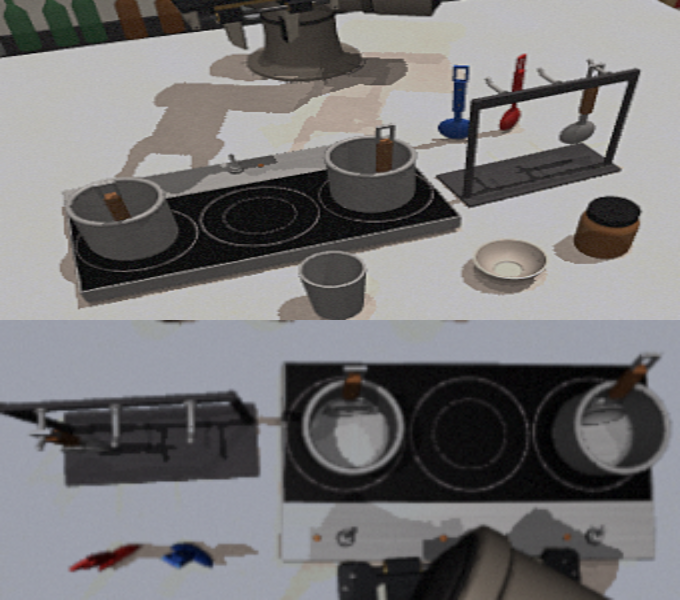

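Both ladles lean on the pots' back rims, ladle 1 still hangs on its peg, and toggles 1 and 3 are back while 2 stays forward. I'll wait a moment and re-check for a knocked pot before handing in.

Emit:
carry_out:
  deltas:
    - [[0, 0, 0, 0], [0, 0, 0, 0], [0, 0, 0, 0], [0, 0, 0, 0], [0, 0, 0, 0], [0, 0, 0, 0], [0, 0, 0, 0], [0, 0, 0, 0], [0, 0, 0, 0], [0, 0, 0, 0], [0, 0, 0, 0], [0, 0, 0, 0], [0, 0, 0, 0], [0, 0, 0, 0], [0, 0, 0, 0], [0, 0, 0, 0], [0, 0, 0, 0], [0, 0, 0, 0], [0, 0, 0, 0], [0, 0, 0, 0]]

```text
time: 36.75
tool_pos: [412.9, -135.9, 367.2]
tcp_rot: [3.142, 0.0, -3.062]
contact_force: [0.2, -0.1, 0.8]
grip_width: 49.7
```

```bash
cat > fin.py <<'E'
from meas import *
im,d,m=shot('top');W=pts(d,m);pots(W,[(583,-61),(590,-368)])
h=cv2.cvtColor(im,cv2.COLOR_BGR2HSV)
for c in((583,-61),(590,-368)):
    k=(h[...,0]>3)&(h[...,0]<20)&(h[...,1]>90)&(np.hypot(W[...,0]-c[0],W[...,1]-c[1])<130)&(W[...,2]>120)
    p=W[k];print('grip in pot',len(p),np.nanmin(p,0).round() if len(p) else '',np.nanmax(p,0).round() if len(p) else '')
E
python3 fin.py;python3 go.py
```

```text
pot [583.2 -61.8] r 52.9 393
pot [ 588.9 -367.3] r 53.4 408
grip in pot 84 [457. -95. 139.] [635. -49. 636.]
grip in pot 121 [ 625. -372.  128.] [ 651. -353.  222.]
t 36.8 [ 412.9 -135.9  367.2] [ 180.    0. -175.] F [-0.6 -1.4  0.2] 49.9
```

```bash
python3 -c "
from plant import bot
print(bot.close_job())"
```

```text
the job is handed in; nothing more can be done
None
```

I handed the job in at about 37 s on the robot's clock. There were pots on zones 1 and 3, and zone 2 was empty.

**Switches:** I pushed toggles 1 and 3 over. Their bat tips went from about x 437 to 458 mm and 443 to 465 mm, which is the on position. Toggle 2 was left off, at 440 mm.

**Ladles:** I took ladle 3 off the rack for pot 3 and ladle 2 for pot 1. I lowered each to the pot floor and left it leaning on the back rim. Ladle 1 still hangs where it was, and I did not touch the look-alikes or the bystanders.

**What did not go to plan:**
- The fingers closed on the 22 mm loop instead of the wooden grip, because the gripper body cannot go lower over the rack. Both ladles held.
- In pot 1 the ladle first leaned on a finger after release, so I gripped it again and tilted it onto the rim. That pushed the pot about 5 mm, towards its zone's centre.

**Last checks:**
- **Pot positions:** the top camera puts pot 1 about 4 mm and pot 3 under 1 mm from their zone centres. The scene camera reads both pots about 4 to 5 mm differently, but both are still well inside 22 mm. Neither had moved about 2 s later.
- **Bowl heights:** I could not see the bowls' lowest edges directly. The grip heights, 128 and 139 mm at the lower ends, fit bowls standing on the pot floors.
- **Knocked pot:** I saw no pot knocked aside during the run.

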